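Shim a clutch hub with two spacer rings

TASK

Take up the 24 mm gap on the clutch drum's hub, from the seat up to the lower edge of the red groove, by slipping over the hub post the two spacer rings whose thicknesses add up to exactly 24 mm, in either order. Both rings should end up lying flat, one on the other, on the seat; leave the ring that is not needed where it lies on the bench.

Things in the scene. Friction and masses are not known exactly. Their poses are not given: they have to be found in the camera images.
- hub_seat (a point): Centre of the seat at the foot of the hub post, 50 mm above the bench; z up. Fixed upright drum: grey metal disc 140 mm across, 45 mm high; on it a flat steel seat 68 mm across, 5 mm high; from that a post 26 mm in diameter rises 36 mm, its last 8 mm tapering to a 14 mm nose. A red band 4 mm high (the groove) begins 24 mm above the seat. The drum is otherwise empty.
- ring8_mid (a point): Brass (yellow) spacer ring, 8 mm thick, outside diameter 56 mm, hole 40 mm, about 75 g, lying flat on the bench; the point is the centre of its hole, half-way up (4 mm above its underside); z is the ring's axis.
- ring12_mid (a point): Blue painted spacer ring, 12 mm thick, outside diameter 56 mm, hole 40 mm, about 115 g, lying flat on the bench; the point is the centre of its hole, half-way up (6 mm above its underside); z is the ring's axis.
- ring16_mid (a point): Bare steel (silver grey) spacer ring, 16 mm thick, outside diameter 56 mm, hole 40 mm, about 150 g, lying flat on the bench; the point is the centre of its hole, half-way up (8 mm above its underside); z is the ring's axis.
There are look-alikes about, which are no part of the job. There is more than one size of the part that bears ring8_mid; the job needs the middle-sized.

How it is judged:
By the outcome, as a careful person would: the job done as asked, in the order asked, and still so for the second after the job is handed in, with the robot touching nothing.
It also fails if it takes over 58 s, if anything falls off the work surface, if the arm or the gripper's body presses on something with over 40 N, if the wrist force passes 120 N, or if a joint passes its speed limit or range.

ROBOT

A 6-joint arm with a two-finger parallel gripper is mounted at the origin on the work surface. World frame = base frame: x ahead of the robot, y to its left, z up, the work surface at z = 0. Lengths are in m, angles in degrees, forces in N, time in s.
With the tool pointing down it reaches from about 0.3 to 0.75 m from the base axis. Payload 8.5 kg.
Tool frame: the origin (TCP) lies midway between the tips of the shut fingers; the grasp point (between the pads) lies 19 mm behind it (env.hold_point_z is the distance from the TCP to the grasp point, in m); z points along the fingers, y is the line along which they close (so a half turn about z gives the same grasp; the last joint's range is limited). The gripper opens to 85 mm and grips with 20 to 120 N. Pads are 22 mm wide; open, the fingers measure 114 mm over their backs; the gripper's body (76 mm by 85 mm) begins 54 mm behind the grasp point. The pads swing forward as they close: fully open they stand 13 mm farther back than shut.
Start: joints at [-88.253, 21.807, 74.336, -0, 83.858, -12.336], TCP at [0.134, -0.533, 0.231] pointing down, gripper open.
Joint ranges: [-178.18, 178.18], [-50.72, 133.34], [12.68, 142.11], [-81.47, 261.47], [9.98, 163.14], [-165.26, 165.26]. Speed limits (degrees/s): [136.94, 136.94, 180, 180, 180, 180].

INTERFACE

Orientations are given as a 3x3 rotation matrix whose columns are the frame's x, y, z axes.
In Python, from rig import observe, get_image, camera_info, env gives the robot as it stands.
- The arm moves only by the tool drive_tool, never from a script. Its arguments are lists of equal length, an entry for each row: "offset": the shift along the tool's x, y, z in units of 40 mm (1.0 is 40 mm), a list of three; "turn": the turn, a rotation vector about the tool's x, y, z in units of 6 degrees (1.0 is 6 degrees), a list of three; "hand": the opening, from 0 (shut) to 1 (fully open). A call has exactly 10 rows; each row shifts and turns the commanded pose from where the row before left it, along the tool's axes as they then stand; what a row does not reach is not made up. A row lasts 1/8 s, in which the tool goes at most 62.5 mm and 10.7 degrees, less where a joint would pass 70% of its speed; a pose out of reach is approached as far as the arm can. A call is refused whole if a number of a shift passes 1 or a number of a turn 1, either way. A call with a gripper value outside its range is refused whole. The fingers move at their own pace and stop on an object; "newtons" is the grip in N (left out, the last holds). Time passes only in rows, so rows that do not move let the fingers close, or fill a call up. It gives the time, the measured TCP pose, the force, the opening and the grip force at its end, in the units of the state.
- observe(): the state, without advancing time (a new reading comes with each control period).
- get_image(name): name is "side" or "top"; returns the picture (400x640x3 uint8, blue, green, red); there is no depth.
- camera_info(name): a dict with "fx", "fy", "cx", "cy" (pixels), "world_to_cam" (4x4, takes a point from world to camera coordinates). Camera axes: x right, y down, z forward; pixel columns grow to the right and rows downward; lengths in m; the calibration is good to about 2 mm. A picture is of the moment at which its call begins. camera_info takes no time and is no camera call.
- env.close_job(): hands the job in; it is judged then, once.
The state is a dict: "time_s": time; "q": joint angles; "qvel": joint speeds; "joint_efforts": joint torques, N m; "position": TCP position; "tool_rot": TCP orientation; "ft_force": force on the tool from outside, world axes, zero at the start; "wrist_torque": the same for the moment, N m; "grip_width": finger opening in m; "gripper_force": force on a finger pad.
Only numpy, scipy, OpenCV 4.12 (cv2) and the standard library are available. Lean on these libraries where they do the work, as an engineer would, in place of code of your own. Each camera call takes 0.05 s, during which the arm holds its last target. There are 200 camera calls.

## Working session

There is one attempt and no reset: what is moved stays moved. The work goes in short steps, Python scripts to look and compute and a tool call to move; the robot and the scene stay as the last step left them, time stands still between calls to the robot, and variables do not carry over. Pictures are saved under pics/ and viewed, at most 13 in all, crops included, and the job is handed in when it is done.

Besides the shell and the picture viewer there is one more tool, called as name(argument=value, ...) on one line, values as JSON. drive_tool: Moves the arm, as the interface text tells. Its arguments: {"type":"object","properties":{"offset":{"type":"array"},"turn":{"type":"array"},"hand":{"type":"array"},"newtons":{"type":"number"}},"required":["offset","turn","hand"]}

```bash
mkdir -p pics; ls
python3 - <<'E'
from rig import *
import cv2,numpy as np
o=observe();print(o['time_s'],o['position'],o['tool_rot'],o['grip_width'],env.hold_point_z)
for n in('side','top'):
    cv2.imwrite(f'pics/{n}0.png',get_image(n)); c=camera_info(n);print(n,c['fx'],c['cx'],c['cy'],np.round(c['world_to_cam'],3).tolist())
E
```

```text
pics
0.0 [ 0.13380957 -0.53316798  0.23070657] [[ 9.69944575e-01  2.43325951e-01 -6.04261961e-05]
 [ 2.43325776e-01 -9.69943514e-01  1.46511751e-03]
 [ 2.97891115e-04 -1.43578603e-03 -9.99998925e-01]] 0.08546942860869126 0.0187
side 382.56277468463884 316.75852043622314 190.28446671973578 [[0.945, -0.326, -0.004, -0.504], [-0.179, -0.508, -0.843, 0.131], [0.273, 0.797, -0.539, 0.633], [0.0, 0.0, 0.0, 1.0]]
top 450.0064989426548 319.6235734173146 197.98069885306217 [[-0.005, -1.0, -0.003, -0.026], [-0.983, 0.005, -0.182, 0.539], [0.182, 0.002, -0.983, 0.838], [0.0, 0.0, 0.0, 1.0]]
```

View pics/top0.png

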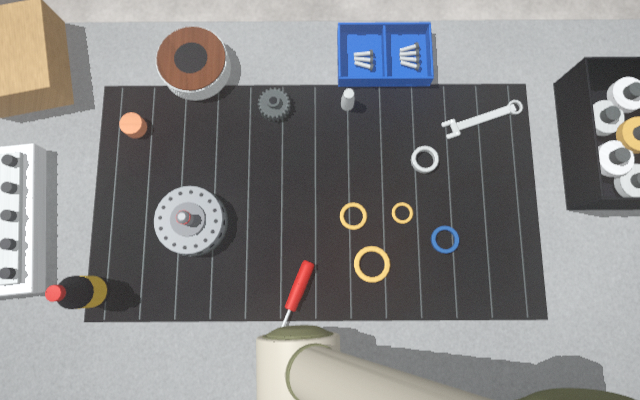

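View pics/side0.png

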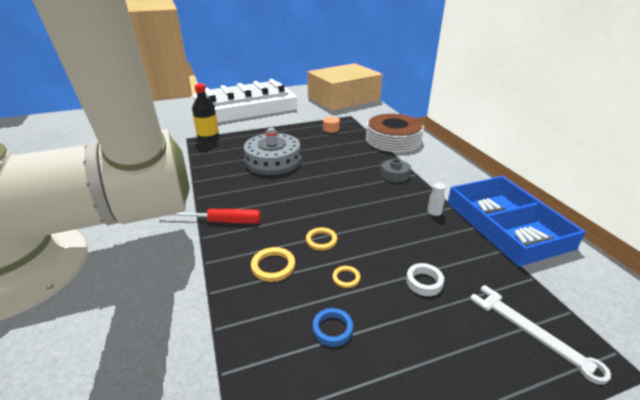

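The top view shows the drum at (190,220), the three brass rings at (353,216) (the middle size), (402,212) and (372,264), the steel ring at (425,159) and the blue one at (445,239). I need 8 + 16 = 24, so brass-middle and steel.

```bash
cat > h.py <<'E'
from rig import *
import cv2,numpy as np
from scipy.optimize import least_squares
def ray(n,uv,z):
    c=camera_info(n);T=np.array(c['world_to_cam']);R,t=T[:3,:3],T[:3,3];uv=np.atleast_2d(uv).astype(float)
    d=np.c_[(uv[:,0]-c['cx'])/c['fx'],(uv[:,1]-c['cy'])/c['fy'],np.ones(len(uv))]@R
    C=-R.T@t; return C+d*((z-C[2])/d[:,2])[:,None]
def proj(n,P):
    c=camera_info(n);T=np.array(c['world_to_cam']);Q=np.atleast_2d(P)@T[:3,:3].T+T[:3,3]
    return np.c_[Q[:,0]/Q[:,2]*c['fx']+c['cx'],Q[:,1]/Q[:,2]*c['fy']+c['cy']]
def fitring(n,img,seed,box,h,kind):
    hsv=cv2.cvtColor(img,cv2.COLOR_BGR2HSV)
    if kind=='brass':m=cv2.inRange(hsv,(12,80,80),(35,255,255))
    elif kind=='blue':m=cv2.inRange(hsv,(100,120,60),(125,255,255))
    else:m=cv2.inRange(hsv,(0,0,110),(180,60,255))
    k=np.zeros_like(m);x,y=seed;k[y-box:y+box,x-box:x+box]=255;m&=k
    cs,_=cv2.findContours(m,0,cv2.CHAIN_APPROX_NONE);c=max(cs,key=cv2.contourArea)
    # outer silhouette = hull of top & bottom circles; match moments of hull of projected model
    def model(p):
        a=np.linspace(0,2*np.pi,90)
        P=np.vstack([np.c_[p[0]+p[2]*np.cos(a),p[1]+p[2]*np.sin(a),0*a+z] for z in(0,h)])
        return cv2.convexHull(proj(n,P).astype(np.float32))
    def mom(c):
        M=cv2.moments(c);return np.array([M['m10']/M['m00'],M['m01']/M['m00'],np.sqrt(M['m00'])])
    M=cv2.moments(k*0+cv2.fillPoly(np.zeros_like(m),[cv2.convexHull(c)],1),True)
    t=np.array([M['m10']/M['m00'],M['m01']/M['m00'],np.sqrt(M['m00'])])
    p0=np.r_[ray(n,[seed],h/2)[0][:2],.028]
    return least_squares(lambda p:mom(model(p))-t,p0,diff_step=1e-3,x_scale=[.1,.1,.03]).x
E
python3 - <<'E'
from h import *
T=cv2.imread('pics/top0.png');S=cv2.imread('pics/side0.png')
for nm,k,h,st,ss,b in(('brassM','brass',.008,(353,216),(321,238),20),('brassS','brass',.008,(402,212),(346,276),18),('brassL','brass',.008,(372,264),(273,264),26),('blue','blue',.012,(445,239),(333,327),26),('steel','steel',.016,(425,159),(425,280),24)):
    print(nm,fitring('top',T,st,b,h,k).round(4),fitring('side',S,ss,b,h,k).round(4))
cv2.imwrite('pics/drum.png',np.hstack([cv2.resize(T[175:265,145:235],(400,400),interpolation=2),cv2.resize(S[115:185,235:305],(400,400),interpolation=2)]))
E
```

```text
brassM [ 0.5098 -0.0966  0.0291] [ 0.5081 -0.0972  0.0299]
brassS [ 0.5157 -0.1975  0.0228] [ 0.5138 -0.1997  0.0229]
brassL [ 0.4114 -0.1324  0.0375] [ 0.4103 -0.132   0.0385]
blue [ 0.4598 -0.2818  0.0279] [ 0.4585 -0.2833  0.0282]
steel [ 0.6245 -0.245   0.0316] [ 0.6267 -0.2485  0.0285]
```

View pics/drum.png

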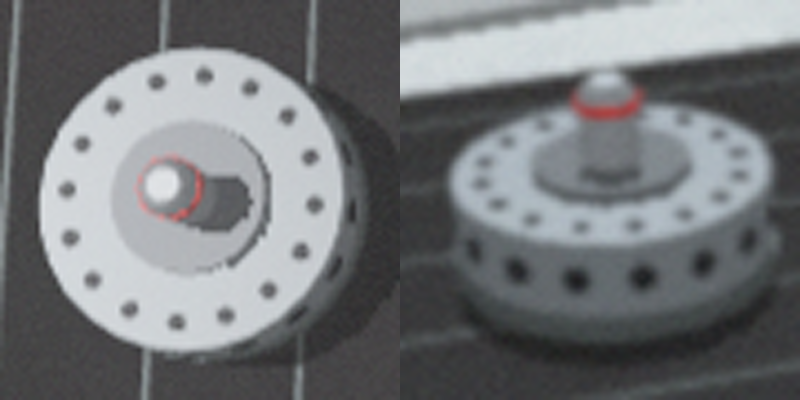

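The crop shows the drum's top disc centred at about (192,199) and the nose at (163,184) in the enlarged top view. In the side view the disc centre is (612,175) and the nose tip is at (607,78).

```bash
sed -i 's/(0,0,110),(180,60,255))/(0,0,150),(180,60,255));m=cv2.morphologyEx(m,2,np.ones((2,2),np.uint8))/' h.py
python3 - <<'E'
from h import *
T=cv2.imread('pics/top0.png');S=cv2.imread('pics/side0.png')
print(fitring('top',T,(425,159),20,.016,'steel').round(4),fitring('side',S,(425,280),24,.016,'steel').round(4))
f=lambda p,s:np.array(p)*s[0]+s[1]
t=(90/400,np.array([144.6,174.6]));s=(70/400,np.array([234.6,114.6]))
print(ray('top',[f((192,199.5),t)],.045),ray('top',[f((163,184),t)],.086),ray('top',[f((170,187),t)],.076))
print(ray('side',[f((211.5,175),s)],.045),ray('side',[f((207,80),s)],.085),ray('side',[f((206,97),s)],.076))
E
```

```text
[ 0.6267 -0.25    0.0274] [ 0.628  -0.2503  0.0268]
[[0.49784942 0.23100521 0.045     ]] [[0.49887379 0.23135792 0.086     ]] [[0.49901911 0.23143051 0.076     ]]
[[0.49531193 0.22188801 0.045     ]] [[0.49775226 0.22846477 0.085     ]] [[0.49749893 0.23190071 0.076     ]]
```

drive_tool(offset=[[0,0,0],[0,0,0],[0,0,0],[1,-0.57,0],[1,-0.57,0],[1,-0.57,0],[1,-0.57,0],[1,-0.57,0],[1,-0.57,0],[1,-0.57,0]], turn=[[0,0,0.782],[0,0,0.782],[0,0,0.782],[0,0,0],[0,0,0],[0,0,0],[0,0,0],[0,0,0],[0,0,0],[0,0,0]], hand=[1,1,1,1,1,1,1,1,1,1])

```text
time_s: 1.35
position: [0.415, -0.3728, 0.231]
tool_rot: [[1.0, 0.0, -0.0], [0.0, -1.0, 0.001], [-0.0, -0.001, -1.0]]
ft_force: [1.0, 0.1, -0.7]
grip_width: 0.0856
gripper_force: 0.0
```

drive_tool(offset=[[1,-0.57,0],[1,-0.57,0.5],[1,-0.57,0.7],[1,-0.57,0.7],[0.9,-0.5,0.7],[0.43,-0.3,0.7],[0,0,0],[0,0,0],[0,0,0],[0,0,0]], turn=[[0,0,0],[0,0,0],[0,0,0],[0,0,0],[0,0,0],[0,0,0],[0,0,0],[0,0,0],[0,0,0],[0,0,0]], hand=[1,1,1,1,1,1,1,1,1,1])

```text
time_s: 2.6
position: [0.6268, -0.2513, 0.1004]
tool_rot: [[1.0, -0.001, 0.001], [-0.001, -1.0, -0.001], [0.001, 0.001, -1.0]]
ft_force: [0.0, -0.6, -0.2]
grip_width: 0.0853
gripper_force: 0.0
```

Run:
```python
from h import *
o=observe();print(o['time_s'],o['position'],o['tool_rot'].round(4) if hasattr(o['tool_rot'],'round') else o['tool_rot'],o['ft_force'],o['q'])
T=get_image('top');S=get_image('side');cv2.imwrite('pics/a.png',np.hstack([cv2.resize(T[100:220,360:500],(400,400)),cv2.resize(S[180:340,340:500],(400,400))]))
```

```text
2.6 [ 0.62676968 -0.25130079  0.10042846] [[ 1.0e+00 -7.0e-04  1.3e-03]
 [-7.0e-04 -1.0e+00 -8.0e-04]
 [ 1.3e-03  8.0e-04 -1.0e+00]] [ 0.03976208 -0.58757388 -0.20366893] [-3.18683706e+01  4.02987687e+01  6.31581826e+01 -1.19177133e-03
  7.64561657e+01  5.81748372e+01]
```

View pics/a.png

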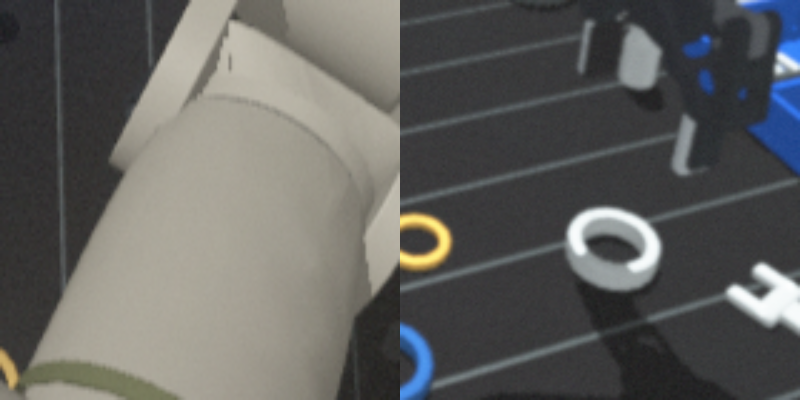

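drive_tool(offset=[[0,-0.03,0.6],[0,0,0.6],[0,0,0.5],[0,0,0.4],[0,0,0.3],[0,0,0.18],[0,0,0],[0,0,0],[0,0,0],[0,0,0]], turn=[[0,0,0],[0,0,0],[0,0,0],[0,0,0],[0,0,0],[0,0,0],[0,0,0],[0,0,0],[0,0,0],[0,0,0]], hand=[1,1,1,1,1,1,1,1,0.9,0.8])

```text
time_s: 3.95
position: [0.6271, -0.2495, -0.0036]
tool_rot: [[1.0, 0.0, 0.0], [0.0, -1.0, -0.0], [0.0, 0.0, -1.0]]
ft_force: [0.2, 0.1, 0.5]
grip_width: 0.0684
gripper_force: 0.0
```

drive_tool(offset=[[0,0,0],[0,0,0],[0,0,0],[0,0,0],[0,0,0],[0,0,0],[0,0,0],[0,0,0],[0,0,0],[0,0,0]], turn=[[0,0,0],[0,0,0],[0,0,0],[0,0,0],[0,0,0],[0,0,0],[0,0,0],[0,0,0],[0,0,0],[0,0,0]], hand=[0.72,0.65,0.6,0.5,0.4,0.4,0.4,0.4,0.4,0.4], newtons=40)

```text
time_s: 5.2
position: [0.6271, -0.2493, -0.0032]
tool_rot: [[1.0, 0.0, 0.0], [0.0, -1.0, -0.0], [0.0, 0.0, -1.0]]
ft_force: [-2.1, -0.1, 5.3]
grip_width: 0.0548
gripper_force: 41.4
```

drive_tool(offset=[[0,0,-0.2],[0,0,-0.3],[0,0,-0.5],[0,0,-0.5],[0,0,-0.5],[0,0,-0.5],[0,0,-0.5],[0,0,-0.5],[0,0,0],[0,0,0]], turn=[[0,0,0],[0,0,0],[0,0,0],[0,0,0],[0,0,0],[0,0,0],[0,0,0],[0,0,0],[0,0,0],[0,0,0]], hand=[0.4,0.4,0.4,0.4,0.4,0.4,0.4,0.4,0.4,0.4])

```text
time_s: 6.45
position: [0.6266, -0.2492, 0.1354]
tool_rot: [[1.0, 0.0, -0.001], [0.0, -1.0, 0.001], [-0.001, -0.001, -1.0]]
ft_force: [0.4, -0.2, -1.7]
grip_width: 0.0549
gripper_force: 42.7
```

Run:
```python
from h import *
o=observe();print(o['time_s'],o['position'],o['ft_force'],o['grip_width'],o['gripper_force'])
S=get_image('side');cv2.imwrite('pics/b.png',cv2.resize(S[120:320,340:540],(600,600)))
```

```text
6.45 [ 0.6266181  -0.24920543  0.13537603] [ 0.35747383 -0.18280373 -1.70950187] 0.05492829705343844 42.659861762076616
```

View pics/b.png

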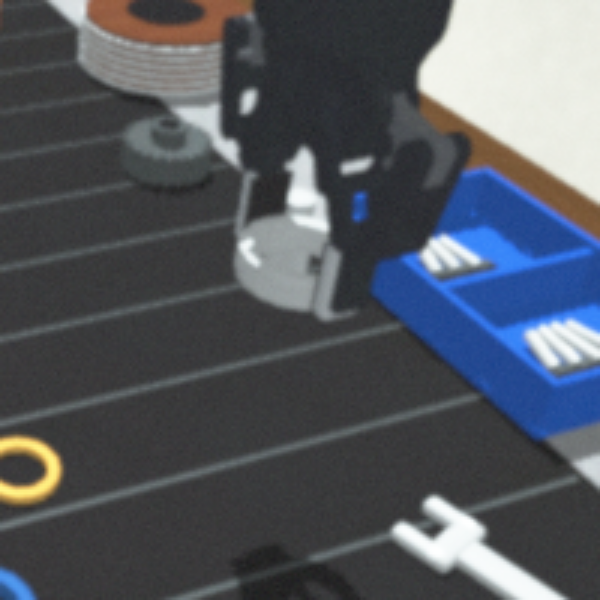

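drive_tool(offset=[[-0.1,-0.4,0],[-0.2,-0.8,0],[-0.25,-1,0],[-0.25,-1,0],[-0.25,-1,0],[-0.25,-1,0],[-0.25,-1,0],[-0.25,-1,0],[-0.25,-1,0],[-0.25,-1,0]], turn=[[0,0,0],[0,0,0],[0,0,0],[0,0,0],[0,0,0],[0,0,0],[0,0,0],[0,0,0],[0,0,0],[0,0,0]], hand=[0.4,0.4,0.4,0.4,0.4,0.4,0.4,0.4,0.4,0.4])

```text
time_s: 7.75
position: [0.5335, 0.1206, 0.1359]
tool_rot: [[1.0, 0.001, -0.001], [0.001, -1.0, 0.0], [-0.001, -0.0, -1.0]]
ft_force: [0.2, -0.5, -1.5]
grip_width: 0.0552
gripper_force: 42.7
```

drive_tool(offset=[[-0.25,-1,0],[-0.25,-0.8,0],[-0.2,-0.6,0],[-0.15,-0.3,0],[-0.05,-0.11,0],[0,0,0],[0,0,0],[0,0,0],[0,0,0],[0,0,0]], turn=[[0,0,0],[0,0,0],[0,0,0],[0,0,0],[0,0,0],[0,0,0],[0,0,0],[0,0,0],[0,0,0],[0,0,0]], hand=[0.4,0.4,0.4,0.4,0.4,0.4,0.4,0.4,0.4,0.4])

```text
time_s: 9.0
position: [0.499, 0.2309, 0.1361]
tool_rot: [[1.0, -0.0, -0.0], [-0.0, -1.0, 0.0], [-0.0, -0.0, -1.0]]
ft_force: [0.8, 0.5, -2.3]
grip_width: 0.0549
gripper_force: 42.7
```

Run:
```python
from h import *
o=observe();print(o['time_s'],o['position'],o['ft_force'],o['grip_width'],o['gripper_force'])
S=get_image('side');T=get_image('top');cv2.imwrite('pics/c.png',np.hstack([cv2.resize(T[155:285,125:255],(400,400)),cv2.resize(S[70:190,215:335],(400,400))]))
```

```text
9.0 [0.49898612 0.23085701 0.13610948] [ 0.77175307  0.49508014 -2.34427701] 0.05487670581700362 42.70904704928398
```

View pics/c.png

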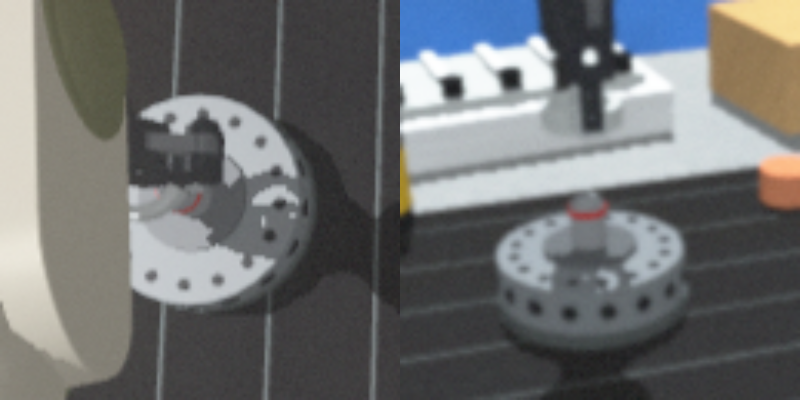

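The ring (side view 540–624, i.e. about 582) hangs roughly over the post (587), level and within the 7 mm clearance. I'll lower it.

drive_tool(offset=[[0,0,0.3],[0,0,0.3],[0,0,0.3],[0,0,0.3],[0,0,0.3],[0,0,0.2],[0,0,0.2],[0,0,0.15],[0,0,0.05],[0,0,0]], turn=[[0,0,0],[0,0,0],[0,0,0],[0,0,0],[0,0,0],[0,0,0],[0,0,0],[0,0,0],[0,0,0],[0,0,0]], hand=[0.4,0.4,0.4,0.4,0.4,0.4,0.4,0.4,0.4,0.4])

```text
time_s: 10.35
position: [0.499, 0.231, 0.0522]
tool_rot: [[1.0, 0.0, 0.0], [0.0, -1.0, 0.0], [0.0, -0.0, -1.0]]
ft_force: [0.5, -0.0, -2.2]
grip_width: 0.055
gripper_force: 42.7
```

Run:
```python
from h import *
o=observe();print(o['time_s'],o['position'],o['ft_force'],o['grip_width'],o['gripper_force'])
S=get_image('side');T=get_image('top');cv2.imwrite('pics/d.png',np.hstack([cv2.resize(T[155:285,125:255],(400,400)),cv2.resize(S[100:190,225:315],(400,400))]))
```

```text
10.35 [0.49901098 0.23099573 0.05217104] [ 0.4656409  -0.02916074 -2.15903896] 0.054986426954110997 42.711039539426565
```

View pics/d.png

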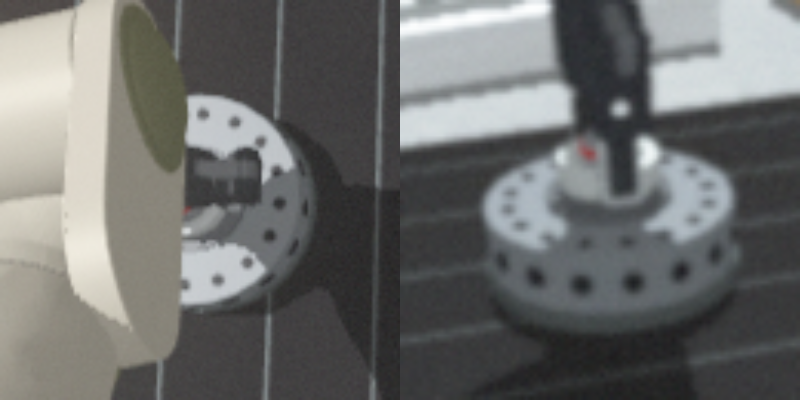

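The ring is over the post, with the red groove visible inside it and no contact force. I'll lower the last 5 mm, release and retract.

drive_tool(offset=[[0,0,0.05],[0,0,0.04],[0,0,0.03],[0,0,0],[0,0,0],[0,0,0],[0,0,0],[0,0,0],[0,0,0],[0,0,0]], turn=[[0,0,0],[0,0,0],[0,0,0],[0,0,0],[0,0,0],[0,0,0],[0,0,0],[0,0,0],[0,0,0],[0,0,0]], hand=[0.4,0.4,0.4,0.4,0.4,0.62,0.68,0.74,0.82,0.9])

```text
time_s: 11.7
position: [0.499, 0.231, 0.0474]
tool_rot: [[1.0, 0.0, 0.0], [0.0, -1.0, 0.0], [0.0, -0.0, -1.0]]
ft_force: [0.2, -0.1, 0.5]
grip_width: 0.0767
gripper_force: 0.0
```

drive_tool(offset=[[0,0,0],[0,0,0],[0,0,0],[0,0,-0.3],[0,0,-0.4],[0,0,-0.5],[0,0,-0.5],[0,0,-0.5],[0,0.5,-0.3],[0,1,0]], turn=[[0,0,0],[0,0,0],[0,0,0],[0,0,0],[0,0,0],[0,0,0],[0,0,0],[0,0,0],[0,0,0],[0,0,0]], hand=[1,1,1,1,1,1,1,1,1,1])

```text
time_s: 12.95
position: [0.4991, 0.1702, 0.1485]
tool_rot: [[1.0, 0.002, 0.002], [0.002, -1.0, 0.0], [0.002, -0.0, -1.0]]
ft_force: [0.2, -0.9, 0.1]
grip_width: 0.0856
gripper_force: 0.0
```

drive_tool(offset=[[0.05,1,0],[0.05,1,0],[0.05,1,0],[0.05,1,0],[0.05,1,0],[0,0.9,0],[0,0.6,0.5],[0,0.2,0.7],[0,0,0.5],[0,0,0.3]], turn=[[0,0,0],[0,0,0],[0,0,0],[0,0,0],[0,0,0],[0,0,0],[0,0,0],[0,0,0],[0,0,0],[0,0,0]], hand=[1,1,1,1,1,1,1,1,1,1])

```text
time_s: 14.2
position: [0.5082, -0.0977, 0.0667]
tool_rot: [[1.0, -0.001, -0.001], [-0.001, -1.0, 0.0], [-0.001, -0.0, -1.0]]
ft_force: [-0.5, -0.3, 0.3]
grip_width: 0.0853
gripper_force: 0.0
```

Run:
```python
from h import *
o=observe();print(o['time_s'],o['position'],o['ft_force'],o['grip_width'],o['gripper_force'])
S=get_image('side');T=get_image('top');cv2.imwrite('pics/e.png',np.hstack([cv2.resize(T[155:285,125:255],(400,400)),cv2.resize(S[100:280,225:405],(400,400))]))
```

```text
14.2 [ 0.50821956 -0.09774506  0.06669201] [-0.54441319 -0.25744856  0.30813216] 0.08534345542112248 0.0
```

View pics/e.png

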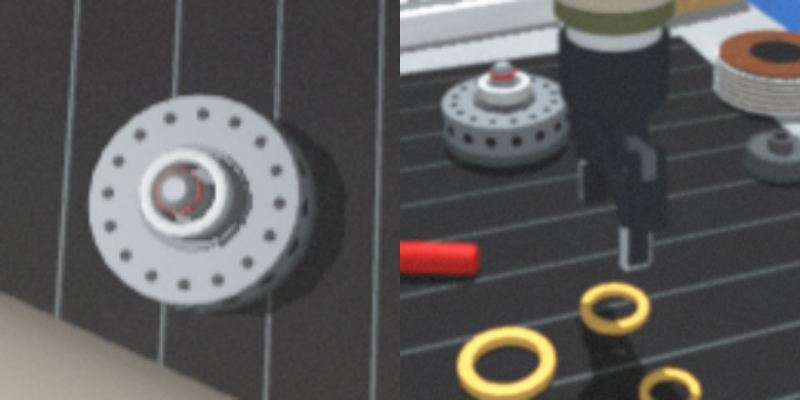

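The steel ring lies flat around the post and the middle brass ring is under the gripper. I'll descend and grip.

drive_tool(offset=[[0.02,0,0.4],[0,0,0.4],[0,0,0.4],[0,0,0.3],[0,0,0.2],[0,0,0.07],[0,0,0],[0,0,0],[0,0,0],[0,0,0]], turn=[[0,0,0],[0,0,0],[0,0,0],[0,0,0],[0,0,0],[0,0,0],[0,0,0],[0,0,0],[0,0,0],[0,0,0]], hand=[1,1,1,1,1,1,1,1,0.9,0.8])

```text
time_s: 15.55
position: [0.5098, -0.097, -0.0034]
tool_rot: [[1.0, 0.0, 0.0], [0.0, -1.0, -0.0], [0.0, 0.0, -1.0]]
ft_force: [0.0, -0.3, -0.7]
grip_width: 0.0682
gripper_force: 0.0
```

drive_tool(offset=[[0,0,0],[0,0,0],[0,0,0],[0,0,0],[0,0,0],[0,0,0],[0,0,0],[0,0,0],[0,0,0],[0,0,0]], turn=[[0,0,0],[0,0,0],[0,0,0],[0,0,0],[0,0,0],[0,0,0],[0,0,0],[0,0,0],[0,0,0],[0,0,0]], hand=[0.72,0.65,0.6,0.5,0.4,0.4,0.4,0.4,0.4,0.4], newtons=35)

```text
time_s: 16.8
position: [0.5099, -0.0971, -0.0032]
tool_rot: [[1.0, 0.0, 0.0], [0.0, -1.0, -0.0], [0.0, 0.0, -1.0]]
ft_force: [-0.9, 0.2, 4.6]
grip_width: 0.0533
gripper_force: 37.0
```

drive_tool(offset=[[0,0,-0.2],[0,0,-0.3],[0,0,-0.5],[0,0,-0.5],[0,0,-0.5],[0,0,-0.5],[0,0,-0.5],[0,0,-0.5],[0,0,0],[0,0,0]], turn=[[0,0,0],[0,0,0],[0,0,0],[0,0,0],[0,0,0],[0,0,0],[0,0,0],[0,0,0],[0,0,0],[0,0,0]], hand=[0.4,0.4,0.4,0.4,0.4,0.4,0.4,0.4,0.4,0.4])

```text
time_s: 18.05
position: [0.5094, -0.0968, 0.136]
tool_rot: [[1.0, 0.0, -0.001], [0.0, -1.0, 0.0], [-0.001, -0.0, -1.0]]
ft_force: [0.2, 0.5, -0.4]
grip_width: 0.0532
gripper_force: 37.2
```

Run:
```python
from h import *
o=observe();print(o['time_s'],o['position'],o['ft_force'],o['grip_width'],o['gripper_force'])
S=get_image('side');cv2.imwrite('pics/f.png',cv2.resize(S[150:270,260:400],(700,600)))
```

```text
18.05 [ 0.50937815 -0.09683604  0.13603642] [ 0.20535409  0.51037941 -0.37791688] 0.053175602288732034 37.169694749463815
```

View pics/f.png

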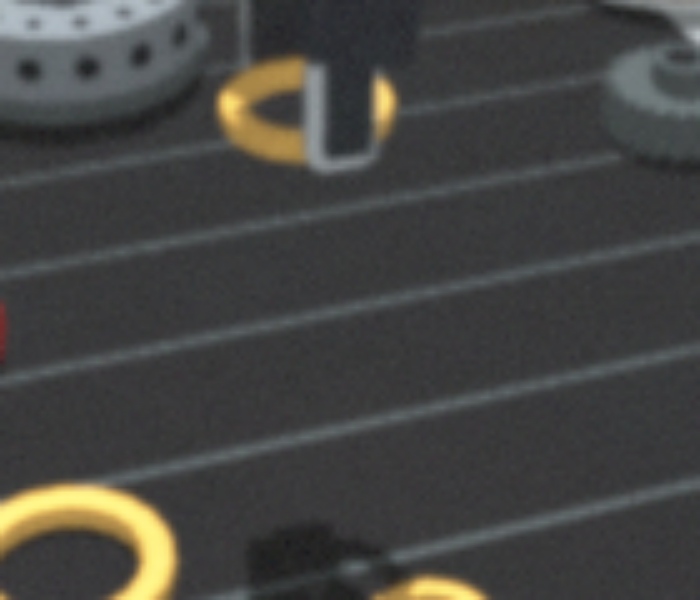

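```bash
cat >> h.py <<'E'
def fithung(img,zb,c0,h=.008,n='side'):
    hsv=cv2.cvtColor(img,cv2.COLOR_BGR2HSV);m=cv2.inRange(hsv,(10,80,60),(35,255,255))
    u,v=proj(n,[[*c0,zb+h/2]])[0].round().astype(int);k=np.zeros_like(m);k[v-16:v+16,u-24:u+24]=255
    xy=cv2.findNonZero(m&k)[:,0];a=np.linspace(0,2*np.pi,180)
    P=np.vstack([np.c_[c0[0]+.028*np.cos(a),c0[1]+.028*np.sin(a),0*a+z]for z in(zb,zb+h)]);q=proj(n,P)
    return 'seen',xy.min(0)-.5,xy.max(0)+.5,'model',q.min(0).round(1),q.max(0).round(1)
E
python3 - <<'E'
from h import *
S=get_image('side');print(fithung(S,.1392,(.5095,-.0968)))
E
```

```text
('seen', array([302.5, 160.5]), array([339.5, 182.5]), 'model', array([304.5, 160.2]), array([339.3, 181.7]))
```

The ring hangs level and centred, matching the model. I'll carry it to the post.

drive_tool(offset=[[0,-0.4,0],[-0.03,-0.8,0],[-0.04,-1,0],[-0.04,-1,0],[-0.04,-1,0],[-0.04,-1,0],[-0.04,-1,0],[-0.04,-1,0],[0,-0.7,0],[0,-0.3,0]], turn=[[0,0,0],[0,0,0],[0,0,0],[0,0,0],[0,0,0],[0,0,0],[0,0,0],[0,0,0],[0,0,0],[0,0,0]], hand=[0.4,0.4,0.4,0.4,0.4,0.4,0.4,0.4,0.4,0.4])

```text
time_s: 19.4
position: [0.4981, 0.2329, 0.1361]
tool_rot: [[1.0, 0.002, -0.001], [0.002, -1.0, -0.0], [-0.001, 0.0, -1.0]]
ft_force: [0.1, -1.7, -0.5]
grip_width: 0.0532
gripper_force: 37.2
```

drive_tool(offset=[[0,0,0],[0,0,0],[0,0,0.2],[0,0,0.3],[0,0,0.3],[0,0,0.3],[0,0,0.2],[0,0,0.1],[0,0,0],[0,0,0]], turn=[[0,0,0],[0,0,0],[0,0,0],[0,0,0],[0,0,0],[0,0,0],[0,0,0],[0,0,0],[0,0,0],[0,0,0]], hand=[0.4,0.4,0.4,0.4,0.4,0.4,0.4,0.4,0.4,0.4])

```text
time_s: 20.65
position: [0.4991, 0.231, 0.0809]
tool_rot: [[1.0, 0.0, 0.001], [0.0, -1.0, 0.0], [0.001, -0.0, -1.0]]
ft_force: [0.9, 0.3, -0.6]
grip_width: 0.0534
gripper_force: 37.1
```

drive_tool(offset=[[0,0,0.12],[0,0,0.12],[0,0,0.1],[0,0,0.06],[0,0,0.04],[0,0,0],[0,0,0],[0,0,0],[0,0,0],[0,0,0]], turn=[[0,0,0],[0,0,0],[0,0,0],[0,0,0],[0,0,0],[0,0,0],[0,0,0],[0,0,0],[0,0,0],[0,0,0]], hand=[0.4,0.4,0.4,0.4,0.4,0.4,0.4,0.4,0.4,0.4])

```text
time_s: 21.9
position: [0.4989, 0.231, 0.0629]
tool_rot: [[1.0, 0.0, 0.0], [0.0, -1.0, 0.0], [0.0, -0.0, -1.0]]
ft_force: [-0.4, 0.0, -0.5]
grip_width: 0.053
gripper_force: 37.2
```

Run:
```python
from h import *
o=observe();print(o['time_s'],o['position'],o['ft_force'])
S=get_image('side');print(fithung(S,o['position'][2]+.0032,(.499,.231)))
cv2.imwrite('pics/g.png',cv2.resize(S[100:190,225:315],(500,500)))
```

```text
21.9 [0.49894955 0.23098877 0.06294414] [-0.38484509  0.01092846 -0.52636279]
('seen', array([258.5, 128.5]), array([283.5, 140.5]), 'model', array([259.6, 127.7]), array([283.3, 140.4]))
```

View pics/g.png

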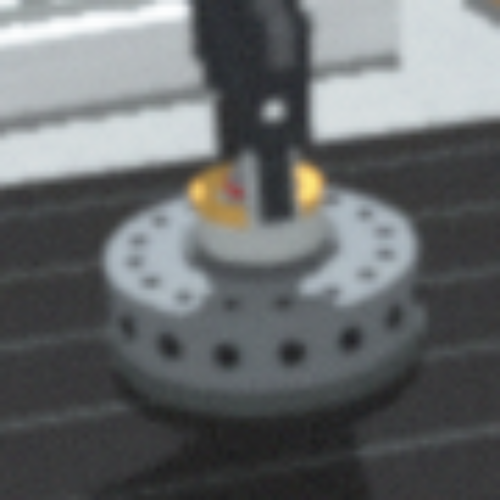

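The brass ring is on the post, right at the top of the steel ring. I'll release, retract and move aside.

drive_tool(offset=[[0,0,0],[0,0,0],[0,0,0],[0,0,0],[0,0,0],[0,0,0],[0,0,0],[0,0,0],[0,0,0],[0,0,0]], turn=[[0,0,0],[0,0,0],[0,0,0],[0,0,0],[0,0,0],[0,0,0],[0,0,0],[0,0,0],[0,0,0],[0,0,0]], hand=[0.62,0.68,0.74,0.82,0.9,1,1,1,1,1])

```text
time_s: 23.2
position: [0.4989, 0.231, 0.0629]
tool_rot: [[1.0, 0.0, -0.0], [0.0, -1.0, -0.0], [-0.0, 0.0, -1.0]]
ft_force: [-0.6, 0.0, 0.0]
grip_width: 0.0854
gripper_force: 0.0
```

drive_tool(offset=[[0,0,-0.3],[0,0,-0.4],[0,0,-0.5],[0,0,-0.5],[0,0,-0.6],[0,0.5,-0.3],[0,1,0],[0,1,0],[0,1,0],[0,0.5,0]], turn=[[0,0,0],[0,0,0],[0,0,0],[0,0,0],[0,0,0],[0,0,0],[0,0,0],[0,0,0],[0,0,0],[0,0,0]], hand=[1,1,1,1,1,1,1,1,1,1])

```text
time_s: 24.45
position: [0.4985, 0.0683, 0.167]
tool_rot: [[1.0, -0.002, -0.0], [-0.002, -1.0, -0.0], [-0.0, 0.0, -1.0]]
ft_force: [-0.2, 0.6, 0.0]
grip_width: 0.0855
gripper_force: 0.0
```

drive_tool(offset=[[0,0.5,0],[0,0,0],[0,0,0],[0,0,0],[0,0,0],[0,0,0],[0,0,0],[0,0,0],[0,0,0],[0,0,0]], turn=[[0,0,0],[0,0,0],[0,0,0],[0,0,0],[0,0,0],[0,0,0],[0,0,0],[0,0,0],[0,0,0],[0,0,0]], hand=[1,1,1,1,1,1,1,1,1,1])

```text
time_s: 25.7
position: [0.499, 0.051, 0.1669]
tool_rot: [[1.0, 0.0, 0.0], [0.0, -1.0, 0.0], [0.0, -0.0, -1.0]]
ft_force: [-0.6, 0.5, 0.3]
grip_width: 0.0855
gripper_force: 0.0
```

Run:
```python
from h import *
o=observe();print(o['time_s'],o['position'],o['ft_force'])
S=get_image('side');T=get_image('top')
print(fithung(S,.066,(.499,.231)))
cv2.imwrite('pics/h.png',np.hstack([cv2.resize(T[175:265,145:235],(400,400)),cv2.resize(S[105:185,230:310],(400,400))]))
```

```text
25.7 [0.49897033 0.05097495 0.166932  ] [-0.61941583  0.48569127  0.29614259]
('seen', array([258.5, 127.5]), array([283.5, 140.5]), 'model', array([259.6, 127.7]), array([283.3, 140.5]))
```

View pics/h.png

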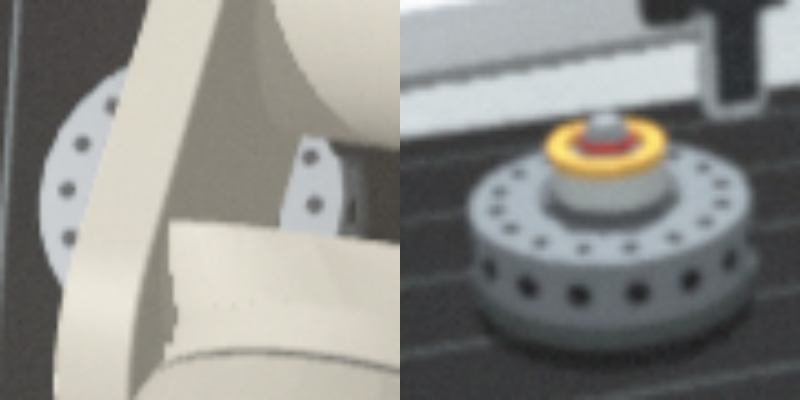

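Brass lies flat on steel, flush with the groove, and the gripper is clear. I'll hand the job in.

```bash
python3 -c "
from rig import env
print(env.close_job())"
```

```text
the job is handed in; nothing more can be done
None
```

The job is handed in: the 16 mm steel ring and the middle-sized 8 mm brass ring lie flat on the hub seat up to the red groove's lower edge, and the blue 12 mm ring was never touched; it took about 26 s.

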